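# Size a freshly edged lens in the stepped gauge

### The arm

A 7-joint arm with a two-finger parallel gripper is mounted at the origin on the work surface. World frame = base frame: x ahead of the robot, y to its left, z up, the work surface at z = 0. Lengths are in mm, angles in rad, forces in N, time in s.
With the tool pointing down it reaches from about 425 to 875 mm from the base axis. Payload 4.7 kg.
Tool frame: the origin (TCP) lies between the finger pads; the fingertips stand 17 mm ahead of it and the grasp point (between the pads) lies 2 mm behind it; z points along the fingers, y is the line along which they close (so a half turn about z gives the same grasp; the last joint's range is limited). The gripper opens to 85 mm and grips with 20 to 120 N. Pads are 22 mm wide; open, the fingers measure 114 mm over their backs; the gripper's body (76 mm by 85 mm) begins 54 mm behind the grasp point. The pads swing forward as they close: fully open they stand 13 mm farther back than shut.
Start: joints at [-1.19, 0.321, -0.07, 1.45, 0.023, 1.371, -0.057], TCP at [233.136, 606.771, 248.349] pointing down, gripper open.
Joint ranges: [-2.86, 2.86], [-0.3, 2.09], [-1.38, 1.24], [0.06, 2.45], [-1.56, 4.7], [0.09, 2.05], [-2.69, 2.69]. Speed limits (rad/s): [2.57, 2.57, 3.14, 3.14, 3.14, 3.14, 3.14].

### API

Orientations are given as a rotation vector (axis times angle).
In Python, from rig import observe, read_camera, calibration, job_done gives the robot as it stands. The module is installed in compiled form; this text tells all that it offers.
- The arm moves only by the tool apply_moves, never from a script. Its argument "motion" is a list of rows, each a list of 7 numbers: the shift along the tool's x, y, z in m, then the turn, a rotation vector about the tool's x, y, z in rad, then the opening in per cent of the stroke, from 0 (shut) to 100 (fully open). A call has 1 to 5 rows; each row is the pose to reach, as a shift and turn from the pose commanded when the call began, along the tool's axes at that moment; what a row does not reach only later rows make up. A row lasts 1/10 s, in which the tool goes at most 50 mm and 8.59 degrees, less where a joint would pass 70% of its speed; a pose out of reach is approached as far as the arm can. A call with a gripper value outside its range is refused whole. The fingers move at their own pace and stop on an object; "force" is the grip in N (left out, the last holds). Time passes only in rows, so rows that repeat a pose let the fingers close. It gives the time, the measured TCP pose, the force and the opening at its end, in the units of the state.
- observe(): the state, without advancing time (a new reading comes with each control period).
- read_camera(name): name is "scene" or "top"; returns the picture (480x640x3 uint8, blue, green, red); there is no depth.
- calibration(name): a dict with "intrinsics" (3x3 intrinsics, pixels), "D" ([k1, k2, p1, p2, k3] as OpenCV has them; the pictures are not rectified), "world_from_camera" (4x4, takes a point from camera to world coordinates). Camera axes: x right, y up, looking along -z (the intrinsics and any distortion apply to the point x, -y, -z); pixel columns grow to the right and rows downward; lengths in mm; the calibration is good to about 2 mm. A picture is of the moment at which its call begins. calibration takes no time and is no camera call.
- job_done(): hands the job in, once; it reports no verdict.
The state is a dict: "clock": time; "joint_pos": joint angles; "qd": joint speeds; "effort": joint torques, N m; "ee_pos": TCP position; "orientation": TCP orientation; "wrist_force": force on the tool from outside, world axes, zero at the start; "ft_torque": the same for the moment, N m; "width": opening from 0.0 (shut) to 1.0 (fully open).
Only numpy, scipy, OpenCV 4.12 (cv2) and the standard library are available. Lean on these libraries where they do the work, as an engineer would, in place of code of your own. Each camera call takes 0.05 s, during which the arm holds its last target. There are 200 camera calls.

### The job

Find the size of the edged lens that lies in the green job tray: hold it by its block and try it in the stepped gauge one step after another from the smallest upward, resting it on each well with light pressure and shifting it about a little to be sure, until it enters. Keep hold of it until it lies fully home and flat in that step, the first that takes it, then let go and leave it there; never let it into a bigger step and never press it hard. Leave the two lenses on the grey mat and everything else on the bench where they are.

Things in the scene. Friction and masses are not known exactly. Their poses are not given: they have to be found in the camera images.
- lens_p: clear round lens, edge 6 mm thick, on its blue block: a white pad (25 mm wide, 2 mm thick) on the lens, on it an upright cylinder 22 mm in diameter, 19 mm tall; 27 mm tall in all, 30 to 65 g. Origin: centre of the underside, z up. Diameter unknown, the three differ; any of them may be the one in the tray. Play in its own step 1.4 mm in diameter, the next smaller is 2.6 mm too small. Chips if pressed over 20 N
- lens_q: clear round lens, edge 6 mm thick, on its blue block: a white pad (25 mm wide, 2 mm thick) on the lens, on it an upright cylinder 22 mm in diameter, 19 mm tall; 27 mm tall in all, 30 to 65 g. Origin: centre of the underside, z up. Diameter unknown, the three differ; any of them may be the one in the tray. Play in its own step 1.4 mm in diameter, the next smaller is 2.6 mm too small. Chips if pressed over 20 N
- lens_r: clear round lens, edge 6 mm thick, on its blue block: a white pad (25 mm wide, 2 mm thick) on the lens, on it an upright cylinder 22 mm in diameter, 19 mm tall; 27 mm tall in all, 30 to 65 g. Origin: centre of the underside, z up. Diameter unknown, the three differ; any of them may be the one in the tray. Play in its own step 1.4 mm in diameter, the next smaller is 2.6 mm too small. Chips if pressed over 20 N
- gauge: aluminium staircase of four terraces in a row along its y, each 66 mm long (y), 72 mm wide (x), smallest at -y, tops 20, 24, 28, 32 mm above the bench; a round well in the middle of each (y = -99, -33, 33, 99 mm). It floats on a rubber cushion: sinks about 1 mm per 4.5 N, at most 3 mm. Foot plate screwed to the bench, 300 mm long. Origin: middle of the underside; yaw within 0.3 rad of 0
- step1 (a point): centre of the mouth of the gauge's well number 1, on the flat top of that step, 20 mm above the bench; the round flat-bottomed well is 40 mm in diameter and 6 mm deep, with a square edge, 1 black dot beside it towards -x; z up, x and y as the gauge's
- step2 (a point): centre of the mouth of the gauge's well number 2, on the flat top of that step, 24 mm above the bench; the round flat-bottomed well is 44 mm in diameter and 6 mm deep, with a square edge, 2 black dots beside it towards -x; z up, x and y as the gauge's
- step3 (a point): centre of the mouth of the gauge's well number 3, on the flat top of that step, 28 mm above the bench; the round flat-bottomed well is 48 mm in diameter and 6 mm deep, with a square edge, 3 black dots beside it towards -x; z up, x and y as the gauge's
- step4 (a point): centre of the mouth of the gauge's well number 4, on the flat top of that step, 32 mm above the bench; the round flat-bottomed well is 52 mm in diameter and 6 mm deep, with a square edge, 4 black dots beside it towards -x; z up, x and y as the gauge's
- tray: green open job tray, 140 x 140 mm, walls 16 mm high and 3 mm thick, floor 3 mm thick; holds the one lens to be sized, near its middle. To the left or the right of the gauge. Origin: centre of the underside
- mat: grey foam mat, 140 x 140 x 3 mm, on the gauge's other side, with two other edged lenses on it that stay there. Origin: centre of the underside
- screwdriver: small screwdriver lying on the bench, 130 mm; a bystander. Origin on the bench under it
- ruler: white ruler 160 x 26 x 3 mm lying on the bench; a bystander. Origin on the bench under it
- spray: blue cleaner bottle, 44 mm in diameter, 130 mm tall; a bystander. Origin on the bench under it
- spectacles: folded black spectacles, 140 mm wide, 50 mm tall; a bystander. Origin on the bench under it
- block_cup: grey cup of spare blue blocks, 72 mm in diameter, 50 mm tall; a bystander. Origin on the bench under it
- pliers: red-handled pliers lying on the bench, 125 mm long; a bystander. Origin on the bench under it
Things that resemble listed ones, but are neither listed nor needed, are in the scene too. Leave any orange look-alike of the lens_q alone.

How it is judged:
By the outcome, as a careful person would: the job done as asked, in the order asked, and still so for the second after the job is handed in, with the robot touching nothing.
It also fails if it takes over 72 s, if anything falls off the work surface, if the arm or the gripper's body presses on something with over 40 N, if the wrist force passes 120 N, or if a joint passes its speed limit or range.

## Working session

There is one attempt and no reset: what is moved stays moved. The work goes in short steps, Python scripts to look and compute and a tool call to move; the robot and the scene stay as the last step left them, time stands still between calls to the robot, and variables do not carry over. Pictures are saved under pics/ and viewed, on a budget of 10 in all, crops included, one or two more only if the job needs it, and the job is handed in when it is done.

Besides the shell and the picture viewer there is one more tool, called after "Emit:" by a JSON object that holds its "fn" and its "kwargs". apply_moves: Moves the arm, as the interface text tells. Its arguments: {"type":"object","properties":{"motion":{"type":"array","items":{"type":"array","items":{"type":"number"}}},"force":{"type":"number"}},"required":["motion"]}

```bash
mkdir -p pics
cat > h.py <<'E'
import numpy as np, cv2
from rig import observe, read_camera, calibration, job_done
def ray(name,px):
    c=calibration(name);K=np.array(c["intrinsics"],float);D=np.array(c["D"],float);T=np.array(c["world_from_camera"],float)
    p=cv2.undistortPoints(np.array([[px]],float),K,D)[0,0]
    return T[:3,3],T[:3,:3]@np.array([p[0],-p[1],-1.])
def onplane(name,px,z):
    o,d=ray(name,px);return o+d*(z-o[2])/d[2]
def proj(name,P):
    c=calibration(name);K=np.array(c["intrinsics"],float);D=np.array(c["D"],float);T=np.array(c["world_from_camera"],float)
    q=T[:3,:3].T@(np.array(P,float)-T[:3,3]);q=q*[1,-1,-1]
    return cv2.projectPoints(q.reshape(1,1,3),np.zeros(3),np.zeros(3),K,D)[0].ravel()
E
python3 - <<'E'
from h import *
s=observe();print({k:np.round(v,3) for k,v in s.items()})
for n in("scene","top"):
    cv2.imwrite(f"pics/{n}0.png",read_camera(n)); c=calibration(n);print(n,np.round(c["world_from_camera"],2).tolist(),np.round(c["intrinsics"],1).tolist())
E
```

```text
{'clock': np.float64(0.0), 'joint_pos': array([-1.19 ,  0.322, -0.07 ,  1.452,  0.023,  1.371, -0.057]), 'qd': array([0.   , 0.001, 0.002, 0.   , 0.   , 0.001, 0.001]), 'effort': array([-0.0000e+00, -4.9359e+01, -3.8200e-01, -3.1434e+01,  1.3000e-02,
        1.1000e-02,  0.0000e+00]), 'ee_pos': array([232.957, 606.289, 247.235]), 'orientation': array([-5.730e-01, -3.089e+00,  3.000e-03]), 'wrist_force': array([ 0.411, -0.643,  0.448]), 'ft_torque': array([ 0.034,  0.013, -0.017]), 'width': np.float64(0.998)}
scene [[-0.27, -0.76, 0.59, 1362.55], [0.96, -0.21, 0.17, 225.67], [-0.0, 0.62, 0.79, 1131.65], [0.0, 0.0, 0.0, 1.0]] [[562.3, 0.0, 313.2], [0.0, 562.3, 243.8], [0.0, 0.0, 1.0]]
top [[0.01, 1.0, -0.09, 478.55], [-1.0, 0.01, 0.03, 16.72], [0.03, 0.09, 1.0, 1074.2], [0.0, 0.0, 0.0, 1.0]] [[502.5, 0.0, 316.5], [0.0, 502.5, 237.9], [0.0, 0.0, 1.0]]
```

View pics/top0.png

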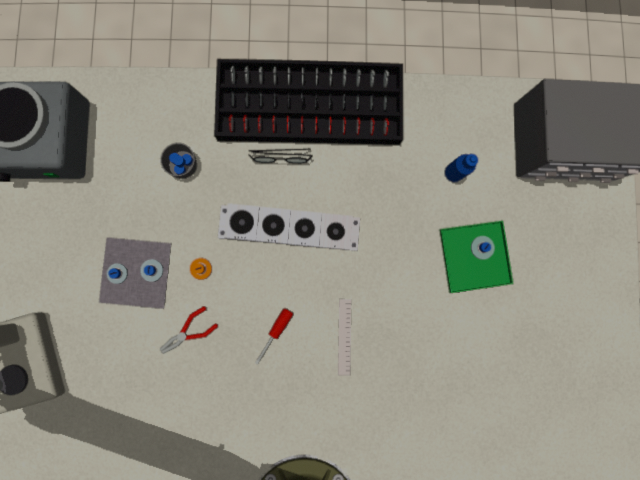

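View pics/scene0.png

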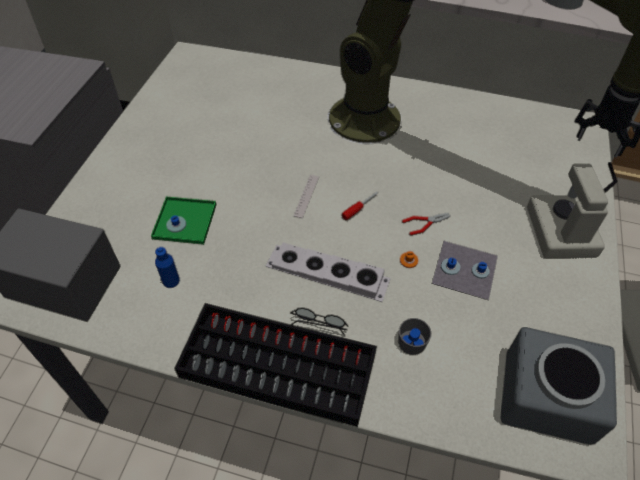

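Top view: the green tray is at (476,257) and its lens at (485,247). The two mat lenses are at (116,273) and (151,270), and the orange look-alike is at (201,268). The gauge runs from its smallest well at (336,231) to its largest at (241,222). The lens in the tray is the one to size. Next I'll measure everything in both views.

```bash
cat > m.py <<'E'
from h import *
def cc(m,lo,hi):
    n,l,st,ce=cv2.connectedComponentsWithStats(m.astype(np.uint8))
    return [(ce[i],st[i][4],l==i) for i in range(1,n) if lo<=st[i][4]<=hi]
W={"top":(225,200,355,250),"scene":(270,240,390,300)}
TR={"top":(435,215,515,295),"scene":(150,190,220,250)}
res={}
for n in("top","scene"):
    im=cv2.imread(f"pics/{n}0.png");hsv=cv2.cvtColor(im,cv2.COLOR_BGR2HSV)
    H,S,V=cv2.split(hsv)
    x0,y0,x1,y1=W[n];box=np.zeros(V.shape,bool);box[y0:y1,x0:x1]=1
    ws=[]
    for c,a,m in cc((V<110)&box,80,2000):
        h=cv2.convexHull(np.argwhere(m)[:,::-1].astype(np.float32));e=cv2.fitEllipse(h);ws.append((e,a))
    ws.sort(key=lambda w:w[0][0][0]*(-1 if n=="top" else 1))
    for (e,a) in ws: print(n,"well",np.round(e[0],1),np.round(e[1],1),a)
    x0,y0,x1,y1=TR[n];box[:]=0;box[y0:y1,x0:x1]=1
    for c,a,m in cc((H>100)&(H<130)&(S>120)&box,15,2000): print(n,"blue",c,a)
    for c,a,m in cc((S<90)&(V>110)&box,40,1500):
        if (np.argwhere(m).min(0)[0]>y0): print(n,"lens",c,a)
    g=(H>45)&(H<80)&(S>120)&box; c=np.argwhere(g)[:,::-1].astype(np.float32); print(n,"tray",cv2.minAreaRect(c))
    # ray to plane for wells, top height
    P=[onplane(n,w[0][0],20+4*i) for i,w in enumerate(ws)]
    for i,p in enumerate(P): print("   ",np.round(p,1), "diam~",np.round(np.array(ws[i][0][1])*np.linalg.norm(p-np.array(calibration(n)["world_from_camera"])[:3,3])/np.array(calibration(n)["intrinsics"])[0,0],1))
    b=cv2.resize(im[y0:y1,x0:x1],(400,400*(y1-y0)//(x1-x0)),interpolation=cv2.INTER_CUBIC);x0,y0,x1,y1=W[n];w=cv2.resize(im[y0:y1,x0:x1],(400,400*(y1-y0)//(x1-x0)),interpolation=cv2.INTER_CUBIC)
    res[n]=np.vstack([w[:170],b[:400]])
h=max(r.shape[0] for r in res.values());cv2.imwrite("pics/crop.png",np.hstack([cv2.copyMakeBorder(r,0,h-r.shape[0],0,0,cv2.BORDER_CONSTANT) for r in res.values()]))
print(h)
E
python3 m.py
```

```text
top well [335.4 230.9] [17.9 18. ] 258
top well [304.2 227.8] [19.7 20.1] 320
top well [272.8 224.8] [21.8 22.4] 394
top well [241.3 221.6] [23.8 24. ] 459
top blue [485.01149425 246.88505747] 87
top lens [481.58360656 247.11147541] 305
top tray ((476.115478515625, 256.17095947265625), (64.18365478515625, 63.32728958129883), 81.15818786621094)
    [585.6 -58.8  20. ] diam~ [37.8 38. ]
    [590.7   7.2  24. ] diam~ [41.3 42.3]
    [595.6  73.   28. ] diam~ [45.8 46.9]
    [600.8 138.4  32. ] diam~ [50.1 50.6]
scene well [289.3 256.4] [12.6 15.8] 162
scene well [314.5 262.9] [14.1 17.6] 200
scene well [324.8 280.3] [ 11.1 123.5] 591
scene well [340.2 269.6] [15.7 19.4] 247
scene well [366.6 276.6] [17.2 21.3] 300
scene blue [174.76271186 220.01694915] 59
scene blue [160.5   248.375] 16
scene lens [176.13492063 224.52380952] 126
scene tray ((183.38613891601562, 219.63861083984375), (59.801734924316406, 43.18461227416992), 5.710592269897461)
    [581.  -60.9  20. ] diam~ [31.2 39. ]
    [586.3   5.2  24. ] diam~ [34.5 42.9]
    [631.6  43.5  28. ] diam~ [ 26.4 293.4]
    [594.2  71.5  32. ] diam~ [37.7 46.5]
    [599.6 137.3  36. ] diam~ [40.9 50.7]
553
```

View pics/crop.png

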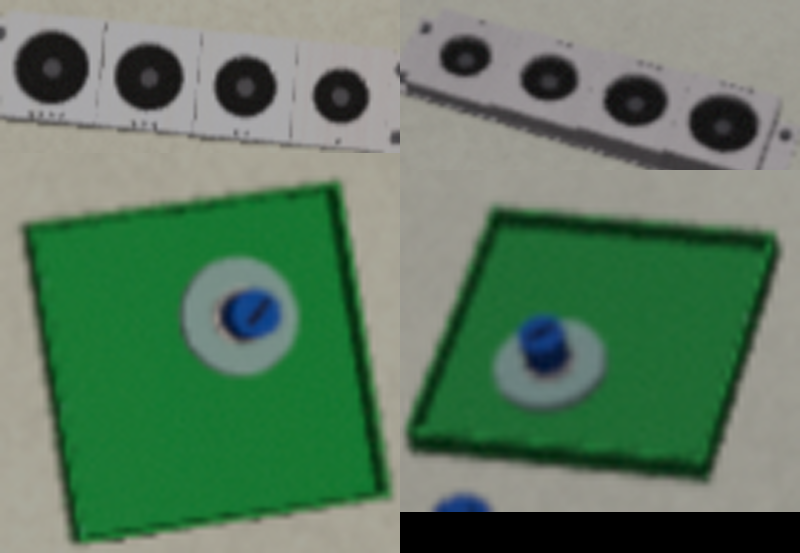

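Dots confirm which well is which: one dot at the right-hand well (335,231), four at the left-hand one (241,222). The tray holds only the one clear lens, with a blue block. Now I'll work out precise positions.

```bash
cat > m2.py <<'E'
from m import *
print("=====")
WP={"top":[(335.4,230.9),(304.2,227.8),(272.8,224.8),(241.3,221.6)],"scene":[(289.3,256.4),(314.5,262.9),(340.2,269.6),(366.6,276.6)]}
for n in WP:
    P=np.array([onplane(n,p,20+4*i)[:2] for i,p in enumerate(WP[n])]);print(n,P.round(1).tolist(), np.linalg.norm(np.diff(P,axis=0),axis=1).round(1))
    im=cv2.imread(f"pics/{n}0.png");H,S,V=cv2.split(cv2.cvtColor(im,cv2.COLOR_BGR2HSV))
    g=((H>45)&(H<80)&(S>120)).astype(np.uint8)
    x0,y0,x1,y1=TR[n]
    hull=cv2.convexHull(cv2.findNonZero(g)); inn=np.zeros_like(g);cv2.fillConvexPoly(inn,hull,1);inn=cv2.erode(inn,np.ones((9,9)))
    ng=((g==0)&(inn>0))
    c,a,m=max(cc(ng,50,3000),key=lambda t:t[1])
    light=m&((S<90));h=cv2.convexHull(np.argwhere(light)[:,::-1].astype(np.float32));e=cv2.fitEllipse(h)
    print("lens ell",np.round(e[0],1),np.round(e[1],1),"at z7",onplane(n,e[0],7).round(1))
    blue=cc((H>100)&(H<130)&(S>120)&(inn>0),15,500)[0]
    print("blue",blue[0].round(1)); res[n]=ray(n,blue[0])
    for z in(22,30):print(z,onplane(n,blue[0],z).round(1))
    # tray corners at wall top
    print("tray",[onplane(n,p,16)[:2].round(0).tolist() for p in cv2.boxPoints(cv2.minAreaRect(cv2.findNonZero(g)))])
E
python3 m2.py | sed -n '/=====/,$p'
```

```text
=====
top [[585.5, -58.7], [590.7, 7.3], [595.6, 73.1], [600.9, 138.5]] [66.2 65.9 65.6]
lens ell [482.1 247.2] [22.7 23. ] at z7 [ 556.2 -379.5    7. ]
blue [179.9 161.7]
22 [728.4 273.6  22. ]
30 [726.5 271.6  30. ]
tray [[699.0, 571.0], [1137.0, 482.0], [850.0, -562.0], [427.0, -424.0]]
scene [[581.1, -60.8], [586.2, 5.2], [591.4, 70.9], [597.0, 136.9]] [66.2 65.9 66.2]
lens ell [176. 224.] [14.5 19.4] at z7 [ 551.8 -382.9    7. ]
blue [174.8 220. ]
22 [ 550.9 -383.6   22. ]
30 [ 556.7 -379.2   30. ]
tray [[188.0, -809.0], [-1297.0, 747.0], [505.0, 917.0], [1107.0, -74.0]]
```

Emit:
{"fn": "apply_moves", "kwargs": {"motion": [[0,0,0,0,0,0,50]], "force": 30}}

```text
clock: 0.2
ee_pos: [233.0, 606.4, 247.6]
orientation: [-0.573, -3.089, 0.002]
wrist_force: [-0.5, -0.5, -0.4]
width: 0.858
```

Emit:
{"fn": "apply_moves", "kwargs": {"motion": [[-0.0445,-0.022,0.005,0,0,0,50],[-0.089,-0.044,0.01,0,0,0,50],[-0.1335,-0.066,0.015,0,0,0,50],[-0.178,-0.088,0.02,0,0,0,50],[-0.2225,-0.11,0.025,0,0,0,50]]}}

```text
clock: 0.7
ee_pos: [402.4, 422.6, 223.1]
orientation: [0.573, 3.089, 0.0]
wrist_force: [1.4, -0.5, 0.8]
width: 0.501
```

Emit:
{"fn": "apply_moves", "kwargs": {"motion": [[-0.0445,-0.022,0.005,0,0,0,50],[-0.089,-0.044,0.01,0,0,0,50],[-0.1335,-0.066,0.015,0,0,0,50],[-0.178,-0.088,0.02,0,0,0,50],[-0.2225,-0.11,0.025,0,0,0,50]]}}

```text
clock: 1.2
ee_pos: [570.7, 240.2, 198.2]
orientation: [0.573, 3.089, 0.0]
wrist_force: [0.5, 1.2, -0.7]
width: 0.502
```

Emit:
{"fn": "apply_moves", "kwargs": {"motion": [[-0.016,-0.045,0,0,0,0,50],[-0.032,-0.09,0,0,0,0,50],[-0.048,-0.135,0,0,0,0,50],[-0.064,-0.18,0,0,0,0,50],[-0.08,-0.225,0,0,0,0,50]]}}

```text
clock: 1.7
ee_pos: [563.2, 1.2, 198.3]
orientation: [0.573, 3.089, 0.0]
wrist_force: [0.0, -0.1, 0.1]
width: 0.499
```

Emit:
{"fn": "apply_moves", "kwargs": {"motion": [[-0.016,-0.045,0,0,0,0,50],[-0.032,-0.09,0,0,0,0,50],[-0.048,-0.135,0,0,0,0,50],[-0.064,-0.18,0,0,0,0,50],[-0.08,-0.225,0,0,0,0,50]]}}

```text
clock: 2.2
ee_pos: [557.3, -237.3, 198.4]
orientation: [0.572, 3.089, 0.001]
wrist_force: [0.7, -0.1, 1.1]
width: 0.495
```

Emit:
{"fn": "apply_moves", "kwargs": {"motion": [[-0.016,-0.045,0,0,0,0,50],[-0.032,-0.09,0,0,0,0,50],[-0.048,-0.136,0,0,0,0,50],[-0.048,-0.136,0,0,0,0,50]]}}

```text
clock: 2.6
ee_pos: [549.2, -389.0, 197.9]
orientation: [-0.59, -3.084, 0.01]
wrist_force: [-0.7, -1.1, 0.5]
width: 0.501
```

Emit:
{"fn": "apply_moves", "kwargs": {"motion": [[-0.0016,0.009,0.045,0,0,0,50],[-0.0016,0.009,0.09,0,0,0,50],[-0.0016,0.009,0.13,0,0,0,50],[-0.0016,0.009,0.13,0,0,0,50],[-0.0016,0.009,0.13,0,0,0,50]]}}

```text
clock: 3.1
ee_pos: [558.4, -371.6, 68.5]
orientation: [-0.572, -3.088, -0.0]
wrist_force: [-0.1, 0.8, 0.9]
width: 0.499
```

Run:
```python
from h import *
r=[]
for n,c in(("top",(475,255)),("scene",(175,215))):
    im=read_camera(n);cv2.imwrite(f"pics/{n}1.png",im);x,y=c
    r.append(cv2.resize(im[y-50:y+50,x-50:x+50],(400,400),interpolation=cv2.INTER_CUBIC))
cv2.imwrite("pics/c1.png",np.hstack(r));print({k:np.round(v,3) for k,v in observe().items()})
```

```text
{'clock': np.float64(3.2), 'joint_pos': array([ 0.156,  0.538,  0.522,  1.598, -0.295,  1.08 ,  1.96 ]), 'qd': array([ 0.001, -0.012,  0.005, -0.007, -0.002, -0.001,  0.003]), 'effort': array([-1.8800e-01, -5.0402e+01,  8.1990e+00, -2.6093e+01,  1.0000e-03,
        6.0000e-02, -4.0000e-03]), 'ee_pos': array([ 559.94 , -373.089,   71.296]), 'orientation': array([ 5.720e-01,  3.085e+00, -2.000e-03]), 'wrist_force': array([ 0.675, -0.103,  0.785]), 'ft_torque': array([-0.01 , -0.005,  0.077]), 'width': np.float64(0.504)}
```

View pics/c1.png

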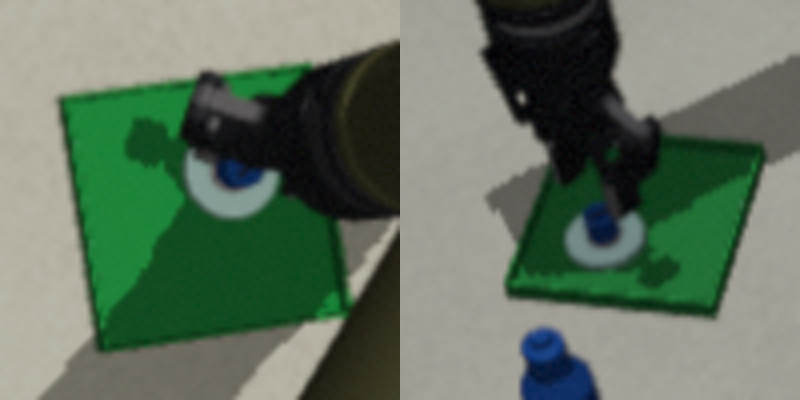

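Emit:
{"fn": "apply_moves", "kwargs": {"motion": [[0.001,-0.011,0,0,0,0,50],[0.001,-0.011,0.02,0,0,0,50],[0.001,-0.011,0.038,0,0,0,50],[0.001,-0.011,0.038,0,0,0,50],[0.001,-0.011,0.038,0,0,0,50]], "force": 20}}

```text
clock: 3.7
ee_pos: [553.4, -381.9, 30.3]
orientation: [-0.573, -3.088, -0.0]
wrist_force: [1.0, -0.3, -0.4]
width: 0.501
```

Emit:
{"fn": "apply_moves", "kwargs": {"motion": [[0,0,0,0,0,0,20],[0,0,0,0,0,0,20],[0,0,0,0,0,0,20],[0,0,0,0,0,0,20],[0,0,0,0,0,0,20]]}}

```text
clock: 4.2
ee_pos: [554.2, -382.3, 31.4]
orientation: [0.572, 3.087, -0.001]
wrist_force: [-0.5, 0.6, 5.7]
width: 0.247
```

Emit:
{"fn": "apply_moves", "kwargs": {"motion": [[0,0,0,0,0,0,50],[0,0,0,0,0,0,50],[0,0,0,0,0,0,50],[0,0,-0.03,0,0,0.13,50],[0,0,-0.03,0,0,0.26,50]]}}

```text
clock: 4.7
ee_pos: [555.0, -383.4, 63.5]
orientation: [0.975, 2.981, -0.002]
wrist_force: [0.0, -1.0, 0.6]
width: 0.497
```

Emit:
{"fn": "apply_moves", "kwargs": {"motion": [[0,0,0,0,0,0.13,50],[0,0,0,0,0,0.26,50],[0,0,0,0,0,0.39,50],[0,0,0,0,0,0.52,50],[0,0,0,0,0,0.65,50]]}}

```text
clock: 5.2
ee_pos: [553.3, -381.6, 59.9]
orientation: [-1.878, -2.517, -0.0]
wrist_force: [1.0, -0.0, -0.5]
width: 0.502
```

Emit:
{"fn": "apply_moves", "kwargs": {"motion": [[0,0,0,0,0,0.13,50],[0,0,0,0,0,0.26,50],[0,0,0,0,0,0.37,50],[0,0,0,0,0,0.37,50],[0,0,0,0,0,0.37,50]]}}

```text
clock: 5.7
ee_pos: [553.4, -381.6, 59.9]
orientation: [-2.301, -2.138, 0.001]
wrist_force: [0.1, -0.1, 0.2]
width: 0.497
```

Emit:
{"fn": "apply_moves", "kwargs": {"motion": [[0,0,0.028,0,0,0,50],[0,0,0.028,0,0,0,20],[0,0,0.028,0,0,0,20],[0,0,0.028,0,0,0,20],[0,0,0.028,0,0,0,20]], "force": 40}}

```text
clock: 6.2
ee_pos: [554.0, -382.4, 33.4]
orientation: [2.303, 2.135, 0.001]
wrist_force: [0.5, -0.2, -0.2]
width: 0.238
```

Emit:
{"fn": "apply_moves", "kwargs": {"motion": [[0,0,0,0,0,0,20],[0,0,0,0,0,0,20]]}}

```text
clock: 6.4
ee_pos: [553.8, -382.0, 32.8]
orientation: [2.304, 2.135, 0.001]
wrist_force: [0.6, 1.3, -0.6]
width: 0.235
```

```bash
python3 -c "
from h import *
s=observe();print({k:np.round(s[k],3) for k in('joint_pos','ee_pos','wrist_force','width')})"
```

```text
{'joint_pos': array([ 0.005,  0.66 ,  0.768,  1.624, -0.509,  1.066,  0.843]), 'ee_pos': array([ 553.76 , -382.004,   32.835]), 'wrist_force': array([ 0.616,  1.291, -0.595]), 'width': np.float64(0.235)}
```

Emit:
{"fn": "apply_moves", "kwargs": {"motion": [[0,0,-0.02,0,0,0,20],[0,0,-0.05,0,0,0,20],[0,0,-0.08,0,0,0,20],[0.03,0,-0.08,0,0,0,20],[0.07,0,-0.08,0,0,0,20]]}}

```text
clock: 6.9
ee_pos: [558.3, -314.8, 114.2]
orientation: [2.307, 2.127, -0.0]
wrist_force: [1.1, -0.0, -1.1]
width: 0.236
```

Emit:
{"fn": "apply_moves", "kwargs": {"motion": [[0.045,0,0,0,0,0,20],[0.09,0.003,0,0,0,0,20],[0.135,0.006,0,0,0,0,20],[0.18,0.006,0,0,0,0,20],[0.22,0.006,0,0,0,0,20]]}}

```text
clock: 7.4
ee_pos: [581.7, -90.5, 112.6]
orientation: [-2.303, -2.137, -0.002]
wrist_force: [0.3, -0.3, -1.0]
width: 0.239
```

Emit:
{"fn": "apply_moves", "kwargs": {"motion": [[0.025,0,0,0,0,0,20],[0.0325,0,0,0,0,0,20],[0.0325,0,0.025,0,0,0,20],[0.0325,0,0.05,0,0,0,20],[0.0325,0,0.05,0,0,0,20]]}}

```text
clock: 7.9
ee_pos: [581.2, -62.0, 59.6]
orientation: [-2.304, -2.131, 0.008]
wrist_force: [0.1, -0.4, 0.1]
width: 0.239
```

Run:
```python
from h import *
r=[]
for n,c in(("top",(330,230)),("scene",(290,245))):
    im=read_camera(n);cv2.imwrite(f"pics/{n}2.png",im);x,y=c
    r.append(cv2.resize(im[y-50:y+50,x-50:x+50],(400,400),interpolation=cv2.INTER_CUBIC))
cv2.imwrite("pics/c2.png",np.hstack(r));s=observe();print({k:np.round(s[k],3) for k in('joint_pos','ee_pos','wrist_force','width')})
```

```text
{'joint_pos': array([-0.589,  0.444,  0.792,  1.833, -0.367,  1.018,  0.273]), 'ee_pos': array([583.767, -62.394,  62.666]), 'wrist_force': array([ 0.201, -0.028, -0.486]), 'width': np.float64(0.238)}
```

View pics/c2.png

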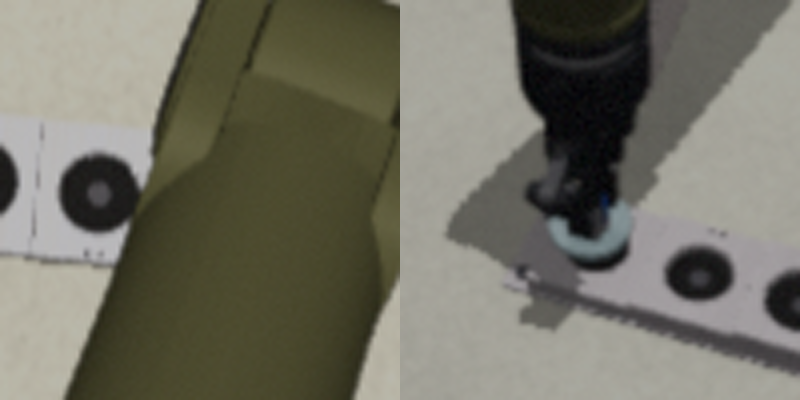

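Emit:
{"fn": "apply_moves", "kwargs": {"motion": [[0.0015,0,0.006,0,0,0,20],[0.0015,0,0.011,0,0,0,20],[0.0015,0,0.011,0,0,0,20]]}}

```text
clock: 8.3
ee_pos: [584.0, -59.2, 51.2]
orientation: [-2.304, -2.135, 0.0]
wrist_force: [-0.7, 0.3, 0.2]
width: 0.234
```

Emit:
{"fn": "apply_moves", "kwargs": {"motion": [[0,0,0.001,0,0,0,20],[0,0,0.001,0,0,0,20]]}}

```text
clock: 8.5
ee_pos: [584.2, -59.3, 50.5]
orientation: [2.304, 2.135, 0.0]
wrist_force: [-0.0, -0.1, 0.3]
width: 0.237
```

Emit:
{"fn": "apply_moves", "kwargs": {"motion": [[0,0,0.001,0,0,0,20],[0,0,0.001,0,0,0,20]]}}

```text
clock: 8.7
ee_pos: [584.1, -59.2, 49.3]
orientation: [-2.304, -2.136, -0.0]
wrist_force: [0.2, -0.6, -0.8]
width: 0.232
```

Emit:
{"fn": "apply_moves", "kwargs": {"motion": [[0,0,0.0005,0,0,0,20],[0,0,0.0005,0,0,0,20]]}}

```text
clock: 8.9
ee_pos: [584.1, -59.2, 48.8]
orientation: [-2.304, -2.135, -0.0]
wrist_force: [-0.4, 0.2, -0.3]
width: 0.237
```

Emit:
{"fn": "apply_moves", "kwargs": {"motion": [[0,0,0.0005,0,0,0,20],[0,0,0.0005,0,0,0,20]]}}

```text
clock: 9.1
ee_pos: [584.1, -59.2, 48.3]
orientation: [-2.304, -2.135, -0.0]
wrist_force: [-0.2, -0.5, 0.5]
width: 0.236
```

Emit:
{"fn": "apply_moves", "kwargs": {"motion": [[0,0,0.0005,0,0,0,20],[0,0,0.0005,0,0,0,20]]}}

```text
clock: 9.3
ee_pos: [584.1, -59.3, 47.8]
orientation: [2.304, 2.135, 0.0]
wrist_force: [-0.5, -0.2, -0.2]
width: 0.235
```

Emit:
{"fn": "apply_moves", "kwargs": {"motion": [[0,0,0.0005,0,0,0,20],[0,0,0.0005,0,0,0,20]]}}

```text
clock: 9.5
ee_pos: [584.2, -59.3, 47.5]
orientation: [2.304, 2.135, 0.0]
wrist_force: [0.0, 0.6, 1.8]
width: 0.232
```

Emit:
{"fn": "apply_moves", "kwargs": {"motion": [[0,0,0.0005,0,0,0,20],[0,0,0.0005,0,0,0,20]]}}

```text
clock: 9.7
ee_pos: [584.1, -59.3, 47.0]
orientation: [-2.304, -2.135, -0.0]
wrist_force: [-1.1, 1.4, 2.7]
width: 0.241
```

Emit:
{"fn": "apply_moves", "kwargs": {"motion": [[0.001,0,0.0003,0,0,0,20],[0.001,0.001,0.0003,0,0,0,20],[0,0.001,0.0003,0,0,0,20],[-0.001,0.001,0.0003,0,0,0,20],[-0.001,0,0.0003,0,0,0,20]]}}

```text
clock: 10.2
ee_pos: [584.9, -59.0, 46.8]
orientation: [-2.303, -2.136, -0.004]
wrist_force: [0.3, 1.2, 4.0]
width: 0.237
```

Emit:
{"fn": "apply_moves", "kwargs": {"motion": [[0,-0.001,0,0,0,0,20],[0.001,-0.001,0,0,0,0,20],[0.002,-0.001,0,0,0,0,20],[0.003,-0.001,0,0,0,0,20],[0.003,0,0,0,0,0,20]]}}

```text
clock: 10.7
ee_pos: [583.6, -58.2, 46.5]
orientation: [-2.305, -2.135, 0.002]
wrist_force: [-1.6, -2.1, 6.2]
width: 0.24
```

Emit:
{"fn": "apply_moves", "kwargs": {"motion": [[0,0.001,0,0,0,0,20],[0,0.002,0,0,0,0,20],[-0.001,0.002,0,0,0,0,20],[-0.002,0.002,0,0,0,0,20],[-0.003,0.002,0,0,0,0,20]]}}

```text
clock: 11.2
ee_pos: [584.1, -58.5, 46.0]
orientation: [-2.3, -2.132, 0.002]
wrist_force: [-3.0, 3.4, 7.5]
width: 0.238
```

Emit:
{"fn": "apply_moves", "kwargs": {"motion": [[-0.001,0,0,0,0,0,20],[-0.001,-0.001,0,0,0,0,20],[-0.001,-0.002,0,0,0,0,20],[-0.001,-0.003,0,0,0,0,20],[-0.001,-0.004,0,0,0,0,20]]}}

```text
clock: 11.7
ee_pos: [582.6, -60.2, 46.8]
orientation: [2.303, 2.136, 0.002]
wrist_force: [2.6, 1.2, 3.9]
width: 0.233
```

Emit:
{"fn": "apply_moves", "kwargs": {"motion": [[0.001,0,0,0,0,0,20],[0.002,0,0,0,0,0,20],[0.003,0,0,0,0,0,20],[0.004,0,0,0,0,0,20],[0.002,0.002,0,0,0,0,20]]}}

```text
clock: 12.2
ee_pos: [582.0, -58.7, 46.0]
orientation: [-2.301, -2.132, 0.004]
wrist_force: [-5.6, 3.0, 8.0]
width: 0.238
```

Emit:
{"fn": "apply_moves", "kwargs": {"motion": [[0,0,-0.02,0,0,0,20],[0.033,0,-0.02,0,0,0,20],[0.066,0,-0.02,0,0,0,20],[0.066,0,-0.008,0,0,0,20],[0.066,0,-0.007,0,0,0,20]]}}

```text
clock: 12.7
ee_pos: [586.8, 8.6, 51.3]
orientation: [-2.298, -2.136, 0.005]
wrist_force: [0.2, 2.3, 1.5]
width: 0.238
```

Emit:
{"fn": "apply_moves", "kwargs": {"motion": [[0,0,0.001,0,0,0,20],[0,0,0.001,0,0,0,20],[0,0,0.001,0,0,0,20]]}}

```text
clock: 13.0
ee_pos: [588.7, 5.0, 52.5]
orientation: [2.306, 2.133, -0.001]
wrist_force: [-0.0, 0.2, -0.9]
width: 0.239
```

Emit:
{"fn": "apply_moves", "kwargs": {"motion": [[0,0,0.0005,0,0,0,20],[0,0,0.0005,0,0,0,20]]}}

```text
clock: 13.2
ee_pos: [589.0, 6.0, 52.1]
orientation: [2.305, 2.135, -0.0]
wrist_force: [-0.6, -0.9, -0.4]
width: 0.243
```

Emit:
{"fn": "apply_moves", "kwargs": {"motion": [[0,0,0.0005,0,0,0,20],[0,0,0.0005,0,0,0,20]]}}

```text
clock: 13.4
ee_pos: [589.2, 6.2, 51.7]
orientation: [2.304, 2.135, 0.0]
wrist_force: [-0.1, -0.7, -0.8]
width: 0.235
```

Emit:
{"fn": "apply_moves", "kwargs": {"motion": [[0,0,0.0003,0,0,0,20],[0,0,0.0003,0,0,0,20]]}}

```text
clock: 13.6
ee_pos: [589.2, 6.3, 51.4]
orientation: [2.304, 2.135, 0.0]
wrist_force: [-0.6, -0.4, 1.3]
width: 0.238
```

Emit:
{"fn": "apply_moves", "kwargs": {"motion": [[0,0,0.0005,0,0,0,20],[0.001,0,0.0005,0,0,0,20],[0.001,0.001,0.0005,0,0,0,20],[0,0.001,0.0005,0,0,0,20],[-0.001,0.001,0.0005,0,0,0,20]]}}

```text
clock: 14.1
ee_pos: [590.2, 7.0, 50.8]
orientation: [-2.302, -2.135, -0.002]
wrist_force: [-0.7, 2.0, 4.3]
width: 0.238
```

Emit:
{"fn": "apply_moves", "kwargs": {"motion": [[0,-0.001,0,0,0,0,20],[0,-0.002,0,0,0,0,20],[0.001,-0.002,0,0,0,0,20],[0.002,-0.002,0,0,0,0,20],[0.003,-0.002,0,0,0,0,20]]}}

```text
clock: 14.6
ee_pos: [588.4, 7.4, 50.9]
orientation: [2.304, 2.134, -0.001]
wrist_force: [1.2, -2.3, 4.2]
width: 0.237
```

Emit:
{"fn": "apply_moves", "kwargs": {"motion": [[0,0.001,0,0,0,0,20],[0,0.002,0,0,0,0,20],[0,0.003,0,0,0,0,20],[-0.001,0.003,0,0,0,0,20],[-0.002,0.003,0,0,0,0,20]]}}

```text
clock: 15.1
ee_pos: [589.5, 8.0, 50.3]
orientation: [-2.3, -2.133, 0.002]
wrist_force: [-2.9, 2.6, 6.5]
width: 0.239
```

Emit:
{"fn": "apply_moves", "kwargs": {"motion": [[-0.001,0,0,0,0,0,20],[-0.002,0,0,0,0,0,20],[-0.002,-0.001,0,0,0,0,20],[-0.002,-0.002,0,0,0,0,20],[-0.002,-0.003,0,0,0,0,20]]}}

```text
clock: 15.6
ee_pos: [588.5, 5.4, 50.9]
orientation: [2.303, 2.136, 0.002]
wrist_force: [2.4, 1.3, 3.8]
width: 0.233
```

Emit:
{"fn": "apply_moves", "kwargs": {"motion": [[0,-0.001,0,0,0,0,20],[0.001,-0.001,0,0,0,0,20],[0.002,-0.001,0,0,0,0,20],[0.002,0.001,0,0,0,0,20],[0.002,0.001,0,0,0,0,20]]}}

```text
clock: 16.1
ee_pos: [587.5, 5.5, 50.2]
orientation: [-2.304, -2.133, 0.005]
wrist_force: [-2.3, -1.9, 6.6]
width: 0.237
```

Emit:
{"fn": "apply_moves", "kwargs": {"motion": [[0,0,-0.02,0,0,0,20],[0.033,0,-0.02,0,0,0,20],[0.066,0,-0.02,0,0,0,20],[0.066,0,-0.009,0,0,0,20],[0.066,0,-0.007,0,0,0,20]]}}

```text
clock: 16.6
ee_pos: [591.8, 73.6, 55.4]
orientation: [-2.299, -2.136, 0.006]
wrist_force: [-0.4, -0.5, 1.8]
width: 0.24
```

Emit:
{"fn": "apply_moves", "kwargs": {"motion": [[0,0,0.001,0,0,0,20],[0,0,0.001,0,0,0,20],[0,0,0.001,0,0,0,20]]}}

```text
clock: 16.9
ee_pos: [594.0, 70.9, 56.8]
orientation: [2.306, 2.133, -0.001]
wrist_force: [-0.1, -0.7, 0.8]
width: 0.237
```

Emit:
{"fn": "apply_moves", "kwargs": {"motion": [[0,0,0.0005,0,0,0,20],[0,0,0.0005,0,0,0,20]]}}

```text
clock: 17.1
ee_pos: [594.2, 71.9, 56.4]
orientation: [2.305, 2.135, 0.0]
wrist_force: [-0.3, -0.9, -0.1]
width: 0.238
```

Emit:
{"fn": "apply_moves", "kwargs": {"motion": [[0,0,0.0005,0,0,0,20],[0,0,0.0005,0,0,0,20]]}}

```text
clock: 17.3
ee_pos: [594.2, 72.3, 55.8]
orientation: [2.304, 2.135, 0.0]
wrist_force: [-0.3, 0.3, -0.2]
width: 0.237
```

Emit:
{"fn": "apply_moves", "kwargs": {"motion": [[0,0,0.0003,0,0,0,20],[0,0,0.0003,0,0,0,20]]}}

```text
clock: 17.5
ee_pos: [594.2, 72.3, 55.6]
orientation: [2.304, 2.135, 0.0]
wrist_force: [-0.3, -0.7, 1.2]
width: 0.238
```

Emit:
{"fn": "apply_moves", "kwargs": {"motion": [[0,0,0.0006,0,0,0,20],[0.0005,0,0.0006,0,0,0,20],[0.001,0,0.0006,0,0,0,20],[0.001,0.0005,0.0006,0,0,0,20],[0.001,0.001,0.0006,0,0,0,20]]}}

```text
clock: 18.0
ee_pos: [594.8, 73.3, 54.8]
orientation: [-2.304, -2.135, 0.001]
wrist_force: [-2.7, -1.2, 3.6]
width: 0.234
```

Emit:
{"fn": "apply_moves", "kwargs": {"motion": [[-0.0005,0,0,0,0,0,20],[-0.001,0,0,0,0,0,20],[-0.0015,0,0,0,0,0,20],[-0.002,0,0,0,0,0,20],[-0.002,0,0,0,0,0,20]]}}

```text
clock: 18.5
ee_pos: [595.7, 71.6, 55.1]
orientation: [2.303, 2.135, 0.002]
wrist_force: [1.0, 1.2, 2.6]
width: 0.235
```

Emit:
{"fn": "apply_moves", "kwargs": {"motion": [[0,-0.0005,0,0,0,0,20],[0,-0.001,0,0,0,0,20],[0,-0.0015,0,0,0,0,20],[0,-0.002,0,0,0,0,20],[0,-0.002,0,0,0,0,20]]}}

```text
clock: 19.0
ee_pos: [593.4, 71.0, 55.0]
orientation: [2.304, 2.134, 0.001]
wrist_force: [2.8, -1.2, 3.6]
width: 0.238
```

Emit:
{"fn": "apply_moves", "kwargs": {"motion": [[0.0005,0,0,0,0,0,20],[0.001,0,0,0,0,0,20],[0.0015,0,0,0,0,0,20],[0.002,0,0,0,0,0,20],[0.002,0,0,0,0,0,20]]}}

```text
clock: 19.5
ee_pos: [592.9, 73.1, 54.8]
orientation: [-2.304, -2.135, 0.001]
wrist_force: [0.9, -2.9, 3.9]
width: 0.239
```

Emit:
{"fn": "apply_moves", "kwargs": {"motion": [[0.001,-0.0005,0,0,0,0,20],[0.001,0.0005,0,0,0,0,20],[0.001,0.0013,0,0,0,0,20],[0.001,0.002,0,0,0,0,20],[0.001,0.003,0,0,0,0,20]]}}

```text
clock: 20.0
ee_pos: [594.3, 75.0, 54.3]
orientation: [-2.301, -2.133, 0.004]
wrist_force: [-4.9, -0.5, 6.6]
width: 0.238
```

Emit:
{"fn": "apply_moves", "kwargs": {"motion": [[-0.0008,0,0,0,0,0,20],[-0.0016,0,0,0,0,0,20],[-0.0024,0,0,0,0,0,20],[-0.0032,0,0,0,0,0,20],[-0.004,0,0,0,0,0,20]]}}

```text
clock: 20.5
ee_pos: [595.2, 73.5, 54.6]
orientation: [-2.299, -2.135, -0.002]
wrist_force: [-1.5, 3.4, 4.9]
width: 0.237
```

Emit:
{"fn": "apply_moves", "kwargs": {"motion": [[0,-0.0008,0,0,0,0,20],[0,-0.0016,0,0,0,0,20],[0,-0.0024,0,0,0,0,20],[0,-0.0032,0,0,0,0,20],[0,-0.004,0,0,0,0,20]]}}

```text
clock: 21.0
ee_pos: [592.4, 70.0, 55.0]
orientation: [2.304, 2.134, 0.001]
wrist_force: [1.8, 0.1, 4.0]
width: 0.236
```

Emit:
{"fn": "apply_moves", "kwargs": {"motion": [[0.0008,0,0,0,0,0,20],[0.0016,0,0,0,0,0,20],[0.002,0,0,0,0,0,20],[0.002,0.001,0,0,0,0,20],[0.002,0.002,0,0,0,0,20]]}}

```text
clock: 21.5
ee_pos: [592.6, 72.1, 54.4]
orientation: [-2.303, -2.134, 0.004]
wrist_force: [-3.0, -2.0, 6.1]
width: 0.237
```

Run:
```python
from h import *
n="scene";im=read_camera(n);cv2.imwrite("pics/scene3.png",im)
s=observe();print({k:np.round(s[k],3) for k in('ee_pos','wrist_force','width')})
c=im[230:300,290:390];k=8
c=cv2.resize(c,None,fx=k,fy=k,interpolation=cv2.INTER_CUBIC)
# overlay: well-3-centred circle 24mm at z28(green), lens circle candidates at z=34 dia 46.6 (red), 50.6 (blue), scene-camera frame
ctr=onplane(n,(340.2,269.6),28)
for r,z,col in((24,28,(0,255,0)),(23.3,34,(0,0,255)),(25.3,34,(255,0,0))):
    pts=np.array([(proj(n,[ctr[0]+r*np.cos(t),ctr[1]+r*np.sin(t),z])-[290,230]+.5)*k for t in np.linspace(0,2*np.pi,60)]).astype(int)
    cv2.polylines(c,[pts],True,col,1)
cv2.imwrite("pics/c3.png",c)
```

```text
{'ee_pos': array([592.673,  72.126,  54.35 ]), 'wrist_force': array([-1.27 , -2.82 ,  5.119]), 'width': np.float64(0.237)}
```

View pics/c3.png

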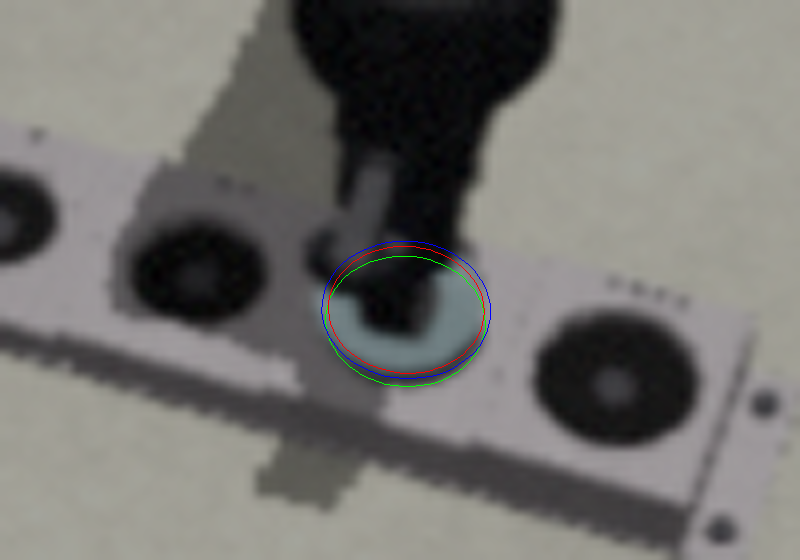

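Step 3 view: the lens rim runs from (318,310) to (488,310) in the crop. It rests on top of the mouth, centred to about 1 mm, and its outline matches the 50.6 mm circle. The lens was swept over ±2 mm and did not drop, so step 3 is too small. On to step 4.

Emit:
{"fn": "apply_moves", "kwargs": {"motion": [[0,0,-0.02,0,0,0,20],[0.033,0,-0.02,0,0,0,20],[0.066,0,-0.02,0,0,0,20],[0.066,0,-0.009,0,0,0,20],[0.066,0,-0.007,0,0,0,20]]}}

```text
clock: 22.05
ee_pos: [597.0, 140.1, 59.6]
orientation: [-2.299, -2.137, 0.005]
wrist_force: [-0.9, -0.4, -0.5]
width: 0.236
```

Emit:
{"fn": "apply_moves", "kwargs": {"motion": [[0,0,0.001,0,0,0,20],[0,0,0.001,0,0,0,20],[0,0,0.001,0,0,0,20]]}}

```text
clock: 22.35
ee_pos: [599.2, 136.9, 61.0]
orientation: [2.306, 2.133, -0.0]
wrist_force: [-0.2, 0.0, -1.2]
width: 0.236
```

Emit:
{"fn": "apply_moves", "kwargs": {"motion": [[0,0,0.0005,0,0,0,20],[0,0,0.0005,0,0,0,20]]}}

```text
clock: 22.55
ee_pos: [599.2, 137.8, 60.5]
orientation: [2.305, 2.135, 0.001]
wrist_force: [-0.2, 0.7, -1.1]
width: 0.239
```

Emit:
{"fn": "apply_moves", "kwargs": {"motion": [[0,0,0.0005,0,0,0,20],[0,0,0.0005,0,0,0,20]]}}

```text
clock: 22.75
ee_pos: [599.1, 138.2, 59.9]
orientation: [-2.304, -2.135, -0.0]
wrist_force: [-0.4, 0.3, -0.5]
width: 0.24
```

Emit:
{"fn": "apply_moves", "kwargs": {"motion": [[0,0,0.0005,0,0,0,20],[0,0,0.0005,0,0,0,20]]}}

```text
clock: 22.95
ee_pos: [599.2, 138.2, 59.5]
orientation: [-2.304, -2.136, -0.0]
wrist_force: [-0.0, -0.2, 1.3]
width: 0.236
```

Emit:
{"fn": "apply_moves", "kwargs": {"motion": [[0,0,0.0004,0,0,0,20],[0,0,0.0004,0,0,0,20]]}}

```text
clock: 23.15
ee_pos: [599.2, 138.2, 59.1]
orientation: [-2.304, -2.135, -0.0]
wrist_force: [-1.4, -0.4, 2.1]
width: 0.24
```

Contact on the rim of step 4. I'll search slowly here, one small segment at a time.

Emit:
{"fn": "apply_moves", "kwargs": {"motion": [[0.0005,0,0.0003,0,0,0,20],[0.001,0,0.0003,0,0,0,20],[0.001,0,0.0003,0,0,0,20]]}}

```text
clock: 23.45
ee_pos: [599.3, 138.7, 58.8]
orientation: [2.304, 2.135, -0.0]
wrist_force: [-0.9, -2.0, 3.2]
width: 0.236
```

Emit:
{"fn": "apply_moves", "kwargs": {"motion": [[0,0.0005,0,0,0,0,20],[0,0.001,0,0,0,0,20],[0,0.001,0,0,0,0,20]]}}

```text
clock: 23.75
ee_pos: [600.1, 139.2, 58.5]
orientation: [-2.304, -2.135, 0.0]
wrist_force: [-1.2, -1.2, 2.9]
width: 0.238
```

Emit:
{"fn": "apply_moves", "kwargs": {"motion": [[-0.0005,0,0,0,0,0,20],[-0.001,0,0,0,0,0,20],[-0.001,0,0,0,0,0,20]]}}

```text
clock: 24.05
ee_pos: [600.0, 139.0, 58.7]
orientation: [-2.303, -2.135, -0.001]
wrist_force: [-1.7, 1.4, 3.7]
width: 0.235
```

Emit:
{"fn": "apply_moves", "kwargs": {"motion": [[-0.0005,0,0,0,0,0,20],[-0.001,0,0,0,0,0,20],[-0.001,0,0,0,0,0,20]]}}

```text
clock: 24.35
ee_pos: [600.6, 137.5, 58.9]
orientation: [2.304, 2.135, 0.002]
wrist_force: [-0.8, 3.1, 2.5]
width: 0.24
```

Emit:
{"fn": "apply_moves", "kwargs": {"motion": [[0,-0.0005,0,0,0,0,20],[0,-0.001,0,0,0,0,20],[0,-0.001,0,0,0,0,20]]}}

```text
clock: 24.65
ee_pos: [599.6, 136.8, 58.9]
orientation: [2.304, 2.134, 0.001]
wrist_force: [1.1, 1.0, 3.5]
width: 0.24
```

Emit:
{"fn": "apply_moves", "kwargs": {"motion": [[0,-0.0005,0,0,0,0,20],[0,-0.001,0,0,0,0,20],[0,-0.001,0,0,0,0,20]]}}

```text
clock: 24.95
ee_pos: [598.4, 136.8, 58.9]
orientation: [2.304, 2.134, 0.001]
wrist_force: [2.3, -0.7, 4.1]
width: 0.24
```

Emit:
{"fn": "apply_moves", "kwargs": {"motion": [[0.0005,0,0,0,0,0,20],[0.001,0,0,0,0,0,20],[0.001,0,0,0,0,0,20]]}}

```text
clock: 25.25
ee_pos: [598.2, 137.3, 58.7]
orientation: [2.304, 2.134, -0.001]
wrist_force: [1.7, -2.6, 4.3]
width: 0.239
```

Emit:
{"fn": "apply_moves", "kwargs": {"motion": [[0.0005,0,0,0,0,0,20],[0.001,0,0,0,0,0,20],[0.001,0,0,0,0,0,20]]}}

```text
clock: 25.55
ee_pos: [598.1, 138.4, 58.5]
orientation: [2.304, 2.135, -0.002]
wrist_force: [0.7, -4.4, 5.2]
width: 0.235
```

Emit:
{"fn": "apply_moves", "kwargs": {"motion": [[0.001,0,0,0,0,0,20],[0.001,0.001,0,0,0,0,20],[0.001,0.002,0,0,0,0,20],[0.001,0.003,0,0,0,0,20],[0.001,0.003,0,0,0,0,20]]}}

```text
clock: 26.05
ee_pos: [599.2, 141.4, 58.0]
orientation: [-2.3, -2.134, 0.004]
wrist_force: [-3.7, -0.8, 6.5]
width: 0.235
```

Emit:
{"fn": "apply_moves", "kwargs": {"motion": [[-0.001,0,0,0,0,0,20],[-0.002,0,0,0,0,0,20],[-0.003,0,0,0,0,0,20],[-0.004,0,0,0,0,0,20],[-0.004,0,0,0,0,0,20]]}}

```text
clock: 26.55
ee_pos: [599.8, 139.6, 58.4]
orientation: [-2.299, -2.135, -0.002]
wrist_force: [-1.5, 4.5, 4.6]
width: 0.234
```

Emit:
{"fn": "apply_moves", "kwargs": {"motion": [[0,-0.001,0,0,0,0,20],[0,-0.002,0,0,0,0,20],[0,-0.003,0,0,0,0,20],[0,-0.004,0,0,0,0,20],[0,-0.004,0,0,0,0,20]]}}

```text
clock: 27.05
ee_pos: [597.3, 135.8, 58.8]
orientation: [2.304, 2.134, 0.001]
wrist_force: [0.7, 1.3, 4.1]
width: 0.237
```

Run:
```python
from h import *
n="scene";im=read_camera(n);cv2.imwrite("pics/scene4.png",im)
s=observe();print({k:np.round(s[k],3) for k in('ee_pos','wrist_force','width')})
c=im[240:310,310:410];k=8
c=cv2.resize(c,None,fx=k,fy=k,interpolation=cv2.INTER_CUBIC);c=cv2.convertScaleAbs(c,alpha=1.5)
ctr=onplane(n,(366.6,276.6),32)
for r,z,col in((26,32,(0,255,0)),(25.3,38,(255,0,0))):
    pts=np.array([(proj(n,[ctr[0]+r*np.cos(t),ctr[1]+r*np.sin(t),z])-[310,240]+.5)*k for t in np.linspace(0,2*np.pi,60)]).astype(int)
    cv2.polylines(c,[pts],True,col,1)
cv2.imwrite("pics/c4.png",c)
```

```text
{'ee_pos': array([597.342, 135.849,  58.814]), 'wrist_force': array([1.848, 0.679, 3.534]), 'width': np.float64(0.237)}
```

View pics/c4.png

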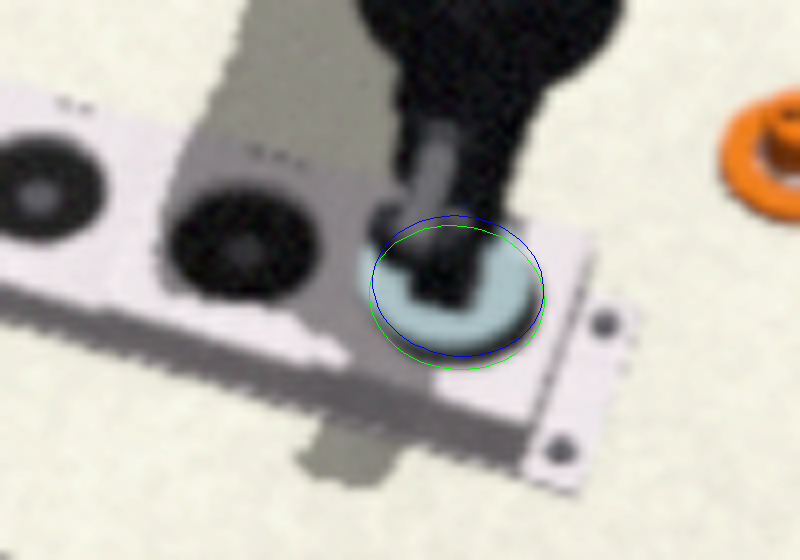

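Step 4 view: the lens disc spans (358–535, bottom 346) in the crop. It sits left of and above the well outline, with a dark crescent of well showing at the lower right (530,330). So the lens is about 3.4 mm short in +y and 3.6 mm short in +x. I'll unload it, shift, and lower again.

Emit:
{"fn": "apply_moves", "kwargs": {"motion": [[0,0,-0.002,0,0,0,20],[0.0034,0.0034,-0.002,0,0,0,20],[0.0034,0.0034,-0.002,0,0,0,20],[0.0034,0.0034,-0.002,0,0,0,20],[0.0034,0.0034,-0.001,0,0,0,20]]}}

```text
clock: 27.6
ee_pos: [600.3, 139.3, 59.3]
orientation: [-2.304, -2.135, 0.001]
wrist_force: [-1.2, -0.2, 1.6]
width: 0.239
```

Emit:
{"fn": "apply_moves", "kwargs": {"motion": [[0,0,0.0005,0,0,0,20],[0,0,0.001,0,0,0,20],[0,0,0.001,0,0,0,20]]}}

```text
clock: 27.9
ee_pos: [600.4, 139.4, 58.7]
orientation: [-2.304, -2.135, 0.001]
wrist_force: [-2.0, 0.8, 2.5]
width: 0.239
```

Emit:
{"fn": "apply_moves", "kwargs": {"motion": [[0.0005,0,0,0,0,0,20],[0.0005,0,0,0,0,0,20],[0.0005,0.0005,0,0,0,0,20],[0.0005,0.0005,0,0,0,0,20]]}}

```text
clock: 28.3
ee_pos: [601.3, 140.1, 58.5]
orientation: [2.304, 2.135, 0.001]
wrist_force: [-0.4, 0.6, 0.0]
width: 0.237
```

Emit:
{"fn": "apply_moves", "kwargs": {"motion": [[-0.0005,0,0,0,0,0,20],[-0.0005,0,0,0,0,0,20],[-0.001,0,0,0,0,0,20],[-0.001,0,0,0,0,0,20]]}}

```text
clock: 28.7
ee_pos: [601.1, 139.5, 58.7]
orientation: [-2.303, -2.136, -0.001]
wrist_force: [-0.1, 1.9, -1.0]
width: 0.236
```

Emit:
{"fn": "apply_moves", "kwargs": {"motion": [[0,-0.0005,0,0,0,0,20],[0,-0.0005,0,0,0,0,20],[0,-0.001,0,0,0,0,20],[0,-0.001,0,0,0,0,20]]}}

```text
clock: 29.1
ee_pos: [600.6, 139.3, 58.9]
orientation: [2.304, 2.135, 0.002]
wrist_force: [1.8, 2.4, -0.8]
width: 0.235
```

Fz fell to zero at (601.3,140.1), and the well wall now pushes back sideways, so the lens has started into well 4. I'll recentre and lower gently.

Emit:
{"fn": "apply_moves", "kwargs": {"motion": [[0.0005,0.0006,0,0,0,0,20],[0.0005,0.0006,0.001,0,0,0,20],[0.0005,0.0006,0.001,0,0,0,20]]}}

```text
clock: 29.4
ee_pos: [600.7, 139.6, 57.7]
orientation: [-2.304, -2.135, -0.0]
wrist_force: [1.0, 2.4, 0.4]
width: 0.241
```

Emit:
{"fn": "apply_moves", "kwargs": {"motion": [[0,0,0.0005,0,0,0,20],[0,0,0.001,0,0,0,20],[0,0,0.001,0,0,0,20]]}}

```text
clock: 29.7
ee_pos: [600.8, 139.6, 56.7]
orientation: [-2.304, -2.135, -0.0]
wrist_force: [0.2, 2.9, 0.3]
width: 0.238
```

Emit:
{"fn": "apply_moves", "kwargs": {"motion": [[0.0004,0,0.0005,0,0,0,20],[0.0004,0,0.001,0,0,0,20],[0.0004,0,0.0015,0,0,0,20],[0.0004,0,0.002,0,0,0,20],[0.0004,0,0.002,0,0,0,20]]}}

```text
clock: 30.2
ee_pos: [600.7, 139.7, 54.5]
orientation: [2.304, 2.135, -0.0]
wrist_force: [-0.1, 1.9, 0.8]
width: 0.235
```

Emit:
{"fn": "apply_moves", "kwargs": {"motion": [[0,0,0.0005,0,0,0,20],[0,0,0.0005,0,0,0,20]]}}

```text
clock: 30.4
ee_pos: [600.7, 139.7, 54.0]
orientation: [2.304, 2.135, -0.0]
wrist_force: [0.5, 2.2, -0.1]
width: 0.237
```

Emit:
{"fn": "apply_moves", "kwargs": {"motion": [[0,0,0.0005,0,0,0,20],[0,0,0.0005,0,0,0,20]]}}

```text
clock: 30.6
ee_pos: [600.7, 139.7, 53.6]
orientation: [2.304, 2.135, -0.0]
wrist_force: [-0.7, 0.4, 0.3]
width: 0.236
```

Emit:
{"fn": "apply_moves", "kwargs": {"motion": [[0,0,0.0005,0,0,0,20],[0,0,0.0005,0,0,0,20]]}}

```text
clock: 30.8
ee_pos: [600.7, 139.7, 53.2]
orientation: [-2.304, -2.135, 0.0]
wrist_force: [-0.2, 0.4, 2.4]
width: 0.237
```

The floor was reached at z 53.5, the full 6 mm down. A slight press, then release along x and lift.

Emit:
{"fn": "apply_moves", "kwargs": {"motion": [[0,0,0.0004,0,0,0,20],[0,0,0.0004,0,0,0,20]]}}

```text
clock: 31.0
ee_pos: [600.7, 139.7, 52.9]
orientation: [-2.304, -2.135, 0.0]
wrist_force: [-0.6, 1.2, 4.5]
width: 0.234
```

Emit:
{"fn": "apply_moves", "kwargs": {"motion": [[0,0,-0.0005,0,0,0,20],[0,0,-0.0005,0,0,0,50],[0,0,-0.0005,0,0,0,50],[0,0,-0.0005,0,0,0,50],[0,0,-0.0005,0,0,0,50]]}}

```text
clock: 31.5
ee_pos: [600.6, 139.6, 53.0]
orientation: [2.304, 2.135, -0.001]
wrist_force: [0.2, 0.0, 0.1]
width: 0.503
```

Emit:
{"fn": "apply_moves", "kwargs": {"motion": [[0,0,-0.005,0,0,0,50],[0,0,-0.03,0,0,0,50],[0,0,-0.08,0,0,0,50],[0,0,-0.12,0,0,0,50],[0,-0.04,-0.13,0,0,0,50]]}}

```text
clock: 32.0
ee_pos: [566.9, 141.8, 189.2]
orientation: [2.302, 2.126, 0.015]
wrist_force: [0.4, 0.6, 1.3]
width: 0.502
```

Emit:
{"fn": "apply_moves", "kwargs": {"motion": [[-0.045,-0.02,0,0,0,0,50],[-0.09,-0.04,0,0,0,0,50],[-0.135,-0.04,0,0,0,0,50],[-0.18,-0.04,0,0,0,0,50],[-0.22,-0.04,0,0,0,0,50]]}}

```text
clock: 32.5
ee_pos: [503.7, -75.7, 183.8]
orientation: [-2.305, -2.134, -0.003]
wrist_force: [0.4, 0.7, -0.1]
width: 0.498
```

Run:
```python
from h import *
r=[]
for n,c,z in(("top",(250,225),(241.3,221.6)),("scene",(360,275),(366.6,276.6))):
    im=read_camera(n);cv2.imwrite(f"pics/{n}5.png",im);x,y=c
    k=8;q=cv2.resize(im[y-25:y+25,x-25:x+25],None,fx=k,fy=k,interpolation=cv2.INTER_CUBIC)
    ctr=onplane(n,z,32)
    pts=np.array([(proj(n,[ctr[0]+26*np.cos(t),ctr[1]+26*np.sin(t),32])-[x-25,y-25]+.5)*k for t in np.linspace(0,2*np.pi,60)]).astype(int)
    cv2.polylines(q,[pts],True,(0,0,255),1);r.append(q)
a=np.hstack(r);b=np.hstack([cv2.resize(cv2.imread(f"pics/{n}5.png"),(400,200)) if 0 else cv2.resize(cv2.imread(f"pics/{n}5.png"),(400,300)) for n in("top","scene")])
cv2.imwrite("pics/c5.png",np.vstack([b[:200] if 0 else b[60:260],a]));s=observe();print({k:np.round(s[k],3) for k in('clock','ee_pos','wrist_force','width')})
```

```text
{'clock': np.float64(32.6), 'ee_pos': array([503.273, -80.526, 184.085]), 'wrist_force': array([-0.219, -0.532, -0.676]), 'width': np.float64(0.499)}
```

View pics/c5.png

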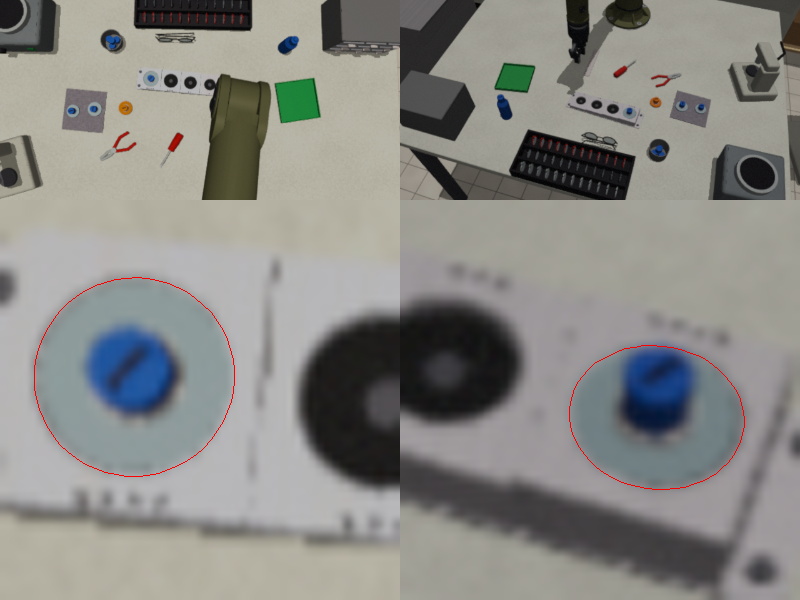

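The lens sits flush in well 4, filling its outline in both crops (centres about (134,377) and (657,418)). The mat lenses and the bystanders are where they were. I'll let the arm settle and hand in.

Emit:
{"fn": "apply_moves", "kwargs": {"motion": [[0,0,0,0,0,0,50],[0,0,0,0,0,0,50],[0,0,0,0,0,0,50]]}}

```text
clock: 32.9
ee_pos: [504.5, -71.8, 183.2]
orientation: [-2.301, -2.138, 0.0]
wrist_force: [0.7, -0.2, -0.6]
width: 0.502
```

```bash
python3 -c "
from rig import *
print(observe()['clock'],job_done())"
```

```text
the job is handed in; nothing more can be done
32.9 None
```

The lens from the tray is the 52 mm size: it went into step 4 and is lying there, released and flat. I held it by its block and tried steps 1, 2 and 3 first, with light pressure and small shifts; none took it. The highest force I read was about 8 N, on step 1.

**Entry into step 4:** the first pass of ±2 mm missed, because the lens was about 3.5 mm off centre. A camera check showed this. After I recentred it, it dropped the full 6 mm to the floor of the well. I gave it a 4.5 N press there and let go.

**Last checks:** both cameras show the lens filling the outline of well 4 and level with the top. The two mat lenses, the orange look-alike and the other items look undisturbed. I handed in at 32.9 s with the arm clear.

**Disagreements:**
- **Cameras:** the two views differed by about 5 mm, so I used their average.
- **Step 3 search:** the true centre turned out to be about 1–2 mm from my estimate. My ±2 mm sweep of step 3 still covered it. The outline measured in the images, about 50.6 mm, also fits only step 4.

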